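# Weigh a piece of jewellery on the two-pan balance

## Robot

A 6-joint arm with a two-finger parallel gripper is mounted at the origin on the work surface. World frame = base frame: x ahead of the robot, y to its left, z up, the work surface at z = 0. Lengths are in m, angles in rad, forces in N, time in s.
With the tool pointing down it reaches from about 0.275 to 0.975 m from the base axis. Payload 8.4 kg.
Tool frame: the origin (TCP) lies midway between the tips of the shut fingers; the grasp point (between the pads) lies 19 mm behind it; x points along the fingers, z is the direction in which the jaws open and shut, and the axes are right-handed (so a half turn about x gives the same grasp; the last joint's range is limited). The gripper opens to 92 mm and grips with 3 to 60 N. Pads are 20 mm wide; open, the fingers measure 128 mm over their backs; the gripper's body (75 mm by 189 mm) begins 69 mm behind the grasp point.
Start: joints at [-1.249, 0.353, 1.633, -0, 1.155, -0.002], TCP at [0.199, -0.593, 0.215] pointing down, gripper open.
Joint ranges: [-2.63, 2.63], [-0.92, 2.1], [0.06, 2.66], [-1.3, 4.44], [0, 2.69], [-3.02, 3.02]. Speed limits (rad/s): [2.22, 2.22, 2.79, 3.14, 3.14, 3.14].

## Interface

Orientations are given as a unit quaternion [w, x, y, z].
In Python, from plant import manip gives the robot as it stands.
- The arm moves only by the shell command python3 -m pendant 'ROWS' [OPENING]. ROWS is JSON, a list of rows, each an object of numbers: "tx", "ty", "tz": the shift along the tool's x, y, z in units of 0.15 m (1.0 is 0.15 m); "turn": the turn about the tool's x in units of pi rad (1.0 is pi rad). In form: [{"tx": .., "ty": .., "tz": .., "turn": ..}, ...]. A call has 1 to 20 rows; each row is the pose to reach, as a shift and turn from the pose commanded when the call began, along the tool's axes at that moment, turning the shorter way round; what a row does not reach only later rows make up. A row lasts 1/10 s, in which the tool goes at most 50 mm and 8.59 degrees, less where a joint would pass 70% of its speed; a pose out of reach is approached as far as the arm can. A call with a number of a shift or a turn outside -1 to 1 is refused whole. A call with a gripper value outside its range is refused whole. OPENING is the closure, from -1 (fully open) to 1 (shut), set as the call begins (- or left out, the last holds). The fingers move at their own pace and stop on an object; the grip force is fixed at half the most. Time passes only in rows, so rows that repeat a pose let the fingers close. It gives the time, the measured TCP pose, the force and the opening at its end, in the units of the state.
- manip.get_state(): the state, without advancing time (a new reading comes with each control period).
- manip.read_camera(name): name is "side" or "top" or "wrist"; returns the picture (420x560x3 uint8, red, green, blue); there is no depth.
- manip.camera_model(name): a dict with "K" (3x3 intrinsics, pixels), "R" (3x3) and "t" (3): a world point X has camera coordinates R X + t. Camera axes: x right, y down, z forward; pixel columns grow to the right and rows downward; lengths in m; the calibration is good to about 2 mm. A picture is of the moment at which its call begins: read the wrist's pose just before it. camera_model takes no time and is no camera call; for the wrist camera it gives the pose at the moment of the call.
- manip.close_job(): hands the job in, once; it reports no verdict.
Trained networks look in the newest picture that a camera, given by its name, has taken for a name from the list of things; names that differ only in an ending like _2 or _b are one class to them, and where a whole thing is asked for, a point or a joint stands for the part that bears it (a point fixed in the world has none). Each returns a list of dicts, best first, with "score" (0 to 1); they miss things now and then, are a little off and sometimes report something else, mostly with a low value. They report only what shows in the picture. A call takes as long as a camera call. They do not tell look-alikes from the thing itself.
- manip.find_in(target, camera): "bbox" ([centre column, centre row, width, height] in pixels, round what is visible of it).
- manip.regions_of(target, camera): "pixels" (420x560 bool, what is visible of it) and "bbox" ([centre column, centre row, width, height] in pixels, round what is visible of it).
The state is a dict: "time": time; "joints": joint angles; "joint_vel": joint speeds; "effort": joint torques, N m; "tcp_pos": TCP position; "orientation": TCP orientation; "force": force on the tool from outside, world axes, zero at the start; "ft_torque": the same for the moment, N m; "width": finger opening in m.
Only numpy, scipy, OpenCV 4.12 (cv2) and the standard library are available. Lean on these libraries where they do the work, as an engineer would, in place of code of your own. Each camera call takes 0.05 s, during which the arm holds its last target. There are 200 camera calls.

## Task

One piece of jewellery lies in the left pan of the balance (left as the robot sees it). Weigh it: set weights from the felt tray gently into the empty right pan until the beam comes level, and leave the weight you do not need in the tray. Leave all the jewellery where it lies.

Things in the scene. Friction and masses are not known exactly. Their poses are not given: they have to be found in the camera images.
- beam (a joint): Tilt of the brass beam, rad: 0 level, positive when the left (load) pan is low. Stops at -0.13 and +0.13; at the start it lies at +0.13. A soft spring centres it: 10 g of difference tilts it about 0.042. It rests within about a second. Two red needles beside the white index plate in the middle point to its centre mark when level; they reach 133 mm above the counter.
- balance: The two-pan balance, fixed: grey base plate 110 x 330 x 18 mm, origin under its centre on the counter. Its y axis runs along the beam from the right pan to the left pan, within 0.3 rad of the robot's y. Pan centres lie at y = +130 mm (left, load) and -130 mm (right, weigh). Pans stay horizontal and move up or down by 130 mm x tilt. Where in a pan a thing stands makes no difference.
- load_pan (a point): Centre of the upper face of the left pan's floor, where the jewellery to be weighed lies. A round steel pan, flat floor 54 mm in inner radius, 57 mm outer radius, with a rim 4 mm high; the floor is 85 mm above the counter when level. Its axes are those of the balance.
- weigh_pan (a point): The same point of the right pan, empty at the start and of the same size. It yields when pressed and sinks as weights are added. Its axes are those of the balance.
- tray: Fixed low tray, 210 x 130 mm, long side along its x, grey felt floor 8 mm above the counter, white lips to 12 mm. Origin under its centre on the counter. It stands to the left or to the right of the balance and holds the three weights about 65 mm apart along its length, in any order.
- weight20: 20 g weight: upright brass cylinder 14 mm in diameter, 22 mm high over all; its top 4 mm is a blue plastic cap. Origin at the centre of its underside, z along its axis.
- weight50: 50 g weight: upright brass cylinder 19 mm in diameter, 26 mm high over all; its top 4 mm is a yellow plastic cap. Origin at the centre of its underside, z along its axis.
- weight100: 100 g weight: upright brass cylinder 24 mm in diameter, 31 mm high over all; its top 4 mm is a red plastic cap. Origin at the centre of its underside, z along its axis.
- plinth: Fixed display plinth, 200 x 100 mm, 68 mm high, white with a grey felt top, on the other side of the balance from the tray; the two pieces of jewellery that are not being weighed lie on it. Origin under its centre on the counter.
- bangle: Gold-coloured bangle, 66 mm outer diameter, 12 mm high, lying flat; weighs 70 g within 3 percent. Origin at the centre of its underside.
- dome: Turquoise domed stone in a thin steel band, 57 mm in diameter, 27 mm high; weighs 120 g within 3 percent. Origin at the centre of its underside.
- cuff: Black ring-shaped cuff, 68 mm outer diameter, 26 mm high; weighs 150 g within 3 percent. Origin at the centre of its underside.
There are look-alikes about, which are no part of the job. What is meant by the cuff is not pink or yellow, and is the larger of those in its own colour.

How it is judged:
At the end, for the whole second after the job is handed in: The beam is level within 0.035 rad (about 2 degrees) and still; the weighed piece lies in the left pan, the two weights that match it (bangle: 50 g + 20 g, dome: 100 g + 20 g, cuff: 100 g + 50 g) are in the right pan, and the third weight is in the tray, all at rest (value of joint beam between -0.035 and 0.035 rad and velocity of joint beam between -0.05 and 0.05 rad/s and ((horizontal distance between bangle and load_pan below 0.04 m and z of bangle in the frame of load_pan below 0.01 m and horizontal distance between each of weight50, weight20 and weigh_pan below 0.055 m and z of weight50 in the frame of weigh_pan between -0.006 and 0.045 m and z of weight20 in the frame of weigh_pan between -0.006 and 0.045 m and x of weight100 in the frame of tray between -0.1 and 0.1 m and y of weight100 in the frame of tray between -0.062 and 0.062 m and z of weight100 in the frame of tray between 0 and 0.03 m) or (horizontal distance between dome and load_pan below 0.04 m and z of dome in the frame of load_pan below 0.01 m and horizontal distance between each of weight100, weight20 and weigh_pan below 0.055 m and z of weight100 in the frame of weigh_pan between -0.006 and 0.045 m and z of weight20 in the frame of weigh_pan between -0.006 and 0.045 m and x of weight50 in the frame of tray between -0.1 and 0.1 m and y of weight50 in the frame of tray between -0.062 and 0.062 m and z of weight50 in the frame of tray between 0 and 0.03 m) or (horizontal distance between cuff and load_pan below 0.04 m and z of cuff in the frame of load_pan below 0.01 m and horizontal distance between each of weight100, weight50 and weigh_pan below 0.055 m and z of weight100 in the frame of weigh_pan between -0.006 and 0.045 m and z of weight50 in the frame of weigh_pan between -0.006 and 0.045 m and x of weight20 in the frame of tray between -0.1 and 0.1 m and y of weight20 in the frame of tray between -0.062 and 0.062 m and z of weight20 in the frame of tray between 0 and 0.03 m)) and linear speed of each of weight20, weight50, weight100 below 0.03 m/s); the robot touches nothing.
It fails at once if a piece of jewellery is pushed more than 20 mm along the plinth or low pan, or ends up more than 50 mm from where it lay (the pan's own rise is at most 35 mm) (distance of any of bangle, dome, cuff from where it was at the start of the episode above 0.05 m or (distance of bangle from where it was at the start of the episode above 0.02 m and height (world z) of bangle below 0.075 m) or (distance of dome from where it was at the start of the episode above 0.02 m and height (world z) of dome below 0.075 m) or (distance of cuff from where it was at the start of the episode above 0.02 m and height (world z) of cuff below 0.075 m)).
It fails at once if a weight is dropped or thrown: it moves faster than 0.9 m/s while not held (a fall of about 40 mm) ((linear speed of weight20 above 0.9 m/s and contact force between weight20 and the fingers below 0.05 N) or (linear speed of weight50 above 0.9 m/s and contact force between weight50 and the fingers below 0.05 N) or (linear speed of weight100 above 0.9 m/s and contact force between weight100 and the fingers below 0.05 N)).
It also fails if it takes over 56 s, if anything falls off the work surface, if the arm or the gripper's body presses on something with over 40 N, if the wrist force passes 120 N, or if a joint passes its speed limit or range.

## Working session

There is one attempt and no reset: what is moved stays moved. The work goes in short steps, Python scripts to look and compute and a shell command to move; the robot and the scene stay as the last step left them, time stands still between calls to the robot, and variables do not carry over. Pictures are saved under pics/ and viewed, about 8 in all and at most 12, crops included, and the job is handed in when it is done.

```bash
mkdir -p pics; cat > h.py <<'E'
from plant import manip
import numpy as np, cv2
def snap(c,name):
    im=manip.read_camera(c); cv2.imwrite(f'pics/{name}.png',im[:,:,::-1]); return im
def ray(c,u,v,z):
    m=manip.camera_model(c);K,R,t=map(np.array,(m['K'],m['R'],m['t']))
    C=-R.T@t; d=R.T@np.linalg.inv(K)@[u,v,1]; return C+d*(z-C[2])/d[2]
def Rq(q):
    w,x,y,z=q
    from scipy.spatial.transform import Rotation as r
    return r.from_quat([x,y,z,w]).as_matrix()
E
python3 - <<'E'
from h import *
s=manip.get_state();print(s['time'],s['tcp_pos'],s['orientation'],s['width']);print(Rq(s['orientation']).round(3))
a=snap('top','t0');b=snap('side','s0')
cv2.imwrite('pics/both0.png',np.vstack([a,b])[:,:,::-1][:, :])
for n,z in [('weight20',.03),('weight50',.034),('weight100',.039),('bangle',.08),('dome',.08),('cuff',.08),('tray',.01),('weigh_pan',.1),('load_pan',.07),('plinth',.068),('balance',.018)]:
    for d in manip.find_in(n,'top')[:3]:
        print(n,round(d['score'],2),np.round(d['bbox']),ray('top',*d['bbox'][:2],z).round(3))
E
```

```text
0.0 [ 0.19870882 -0.592037    0.21387855] [ 0.5736688   0.41314153  0.57446282 -0.41256593] 0.09183024123465014
[[-0.     0.948  0.318]
 [ 0.001  0.318 -0.948]
 [-1.     0.    -0.001]]
weight20 0.54 [410. 191.   6.   7.] [ 0.568 -0.296  0.03 ]
weight20 0.54 [414. 214.  13.   6.] [ 0.511 -0.304  0.03 ]
weight20 0.53 [425. 240.  14.  11.] [ 0.448 -0.327  0.03 ]
weight50 0.54 [410. 191.   6.   7.] [ 0.567 -0.295  0.034]
weight50 0.54 [414. 214.  13.   6.] [ 0.511 -0.303  0.034]
weight50 0.53 [425. 240.  14.  11.] [ 0.447 -0.325  0.034]
weight100 0.54 [410. 191.   6.   7.] [ 0.566 -0.293  0.039]
weight100 0.54 [414. 214.  13.   6.] [ 0.51  -0.301  0.039]
weight100 0.53 [425. 240.  14.  11.] [ 0.447 -0.323  0.039]
bangle 0.85 [144. 247.  27.  31.] [0.424 0.329 0.08 ]
dome 0.73 [153. 206.  22.  25.] [0.52  0.316 0.08 ]
cuff 0.83 [226. 206.  34.  32.] [0.519 0.146 0.08 ]
cuff 0.55 [256. 286.  30.  32.] [0.337 0.074 0.08 ]
cuff 0.54 [212. 162.  23.  20.] [0.627 0.182 0.08 ]
tray 0.86 [412. 218.  64.  92.] [ 0.505 -0.305  0.01 ]
weigh_pan 0.57 [341. 226.  52.  51.] [ 0.471 -0.116  0.1  ]
weigh_pan 0.49 [415. 214.  13.   9.] [ 0.5   -0.282  0.1  ]
load_pan 0.87 [228. 207.  50.  49.] [0.52  0.143 0.07 ]
plinth 0.89 [151. 227.  57.  85.] [0.472 0.321 0.068]
balance 0.67 [286. 219. 163.  74.] [0.499 0.007 0.018]
```

View pics/t0.png

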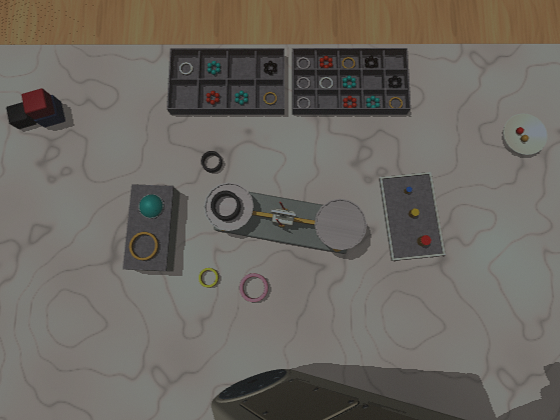

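View pics/s0.png

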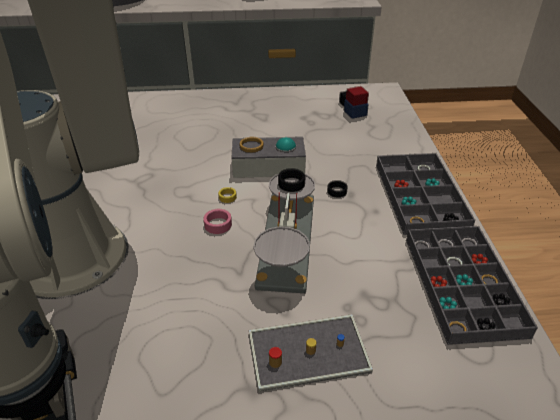

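The top picture shows the black ring at (226,206) in the left pan. Other things that could be taken for the cuff are the small black ring at (212,162), pink at (254,287) and yellow at (210,277). The large black one is the cuff, so I need 100 g (red cap, (425,240)) and 50 g (yellow cap, (415,212)). Blue stays in the tray. I'll check this in a crop and set out.

```bash
python3 - <<'E'
import cv2,numpy as np
a=cv2.imread('pics/t0.png')
cv2.imwrite('pics/crop.png',np.hstack([cv2.resize(a[140:310,190:290],(400,580),interpolation=2)[:580],cv2.resize(a[165:265,370:450],(400,580),interpolation=2)]))
E
python3 -m pendant '[{"ty":0.24,"tz":-0.16},{"ty":0.5,"tz":-0.36},{"ty":0.74,"tz":-0.5},{"ty":1,"tz":-0.6},{"ty":1,"tz":-0.6},{"ty":1,"tz":-0.6}]' -0.2
```

```text
validation failed for argument at $[0]...
```

View pics/crop.png

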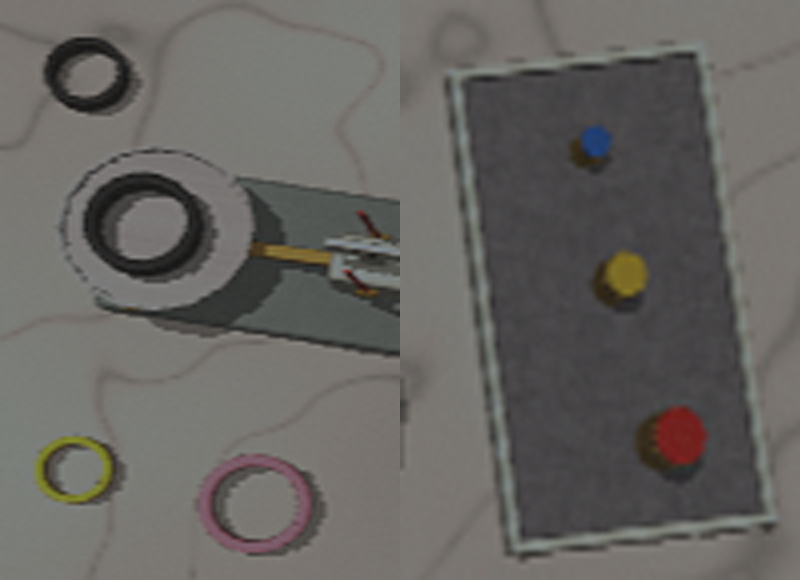

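The crop shows the large black cuff in the left pan and caps blue, yellow and red from far to near. The pendant refused my rows, and I think that is because each row needs all four keys.

```bash

python3 -m pendant '[{"tx":0,"ty":0.24,"tz":-0.16,"turn":0},{"tx":0,"ty":0.5,"tz":-0.36,"turn":0},{"tx":0,"ty":0.74,"tz":-0.5,"turn":0},{"tx":0,"ty":1,"tz":-0.6,"turn":0},{"tx":0,"ty":1,"tz":-0.6,"turn":0},{"tx":0,"ty":1,"tz":-0.6,"turn":0}]' -0.2
python3 -m pendant '[{"tx":0,"ty":0.24,"tz":-0.16,"turn":0},{"tx":0,"ty":0.5,"tz":-0.36,"turn":0},{"tx":0,"ty":0.74,"tz":-0.5,"turn":0},{"tx":0,"ty":0.9,"tz":-0.58,"turn":0},{"tx":0,"ty":0.9,"tz":-0.58,"turn":0},{"tx":0,"ty":0.9,"tz":-0.58,"turn":0},{"tx":0,"ty":0.9,"tz":-0.58,"turn":0},{"tx":0,"ty":0.9,"tz":-0.58,"turn":0}]'
python3 - <<'E'
from h import *
s=manip.get_state();print(s['tcp_pos'],s['width'],manip.camera_model('wrist')['R'])
im=snap('wrist','w0')
for n,z in [('weight100',.039),('weight50',.034)]:
  for d in manip.find_in(n,'wrist')[:4]: print(n,d['score'],np.round(d['bbox']),ray('wrist',*d['bbox'][:2],z))
E
```

```text
time: 1.25
tcp_pos: [0.313, -0.4592, 0.2148]
orientation: [0.575, 0.412, 0.574, -0.412]
force: [0.5, 0.5, -0.6]
width: 0.0549
time: 2.05
tcp_pos: [0.4118, -0.3352, 0.2145]
orientation: [0.574, 0.413, 0.574, -0.413]
force: [0.0, 0.1, 0.3]
width: 0.0551
[ 0.41181874 -0.33518149  0.21450521] 0.055088924087424856 [[ 3.16493786e-01 -9.48594505e-01 -3.85133051e-04]
 [-9.12404519e-01 -3.04530205e-01  2.73458127e-01]
 [-2.59518162e-01 -8.61964010e-02 -9.61883831e-01]]
weight100 0.82 [280. 153.  22.  30.] [ 0.45096635 -0.32613444  0.039     ]
weight100 0.77 [292.  18.  15.  17.] [ 0.56869505 -0.29757356  0.039     ]
weight100 0.76 [283.  84.  20.  20.] [ 0.51274615 -0.30799428  0.039     ]
weight50 0.82 [280. 153.  22.  30.] [ 0.45060066 -0.32617833  0.034     ]
weight50 0.77 [292.  18.  15.  17.] [ 0.57003065 -0.29717282  0.034     ]
weight50 0.76 [283.  84.  20.  20.] [ 0.51327191 -0.30775923  0.034     ]
```

View pics/w0.png

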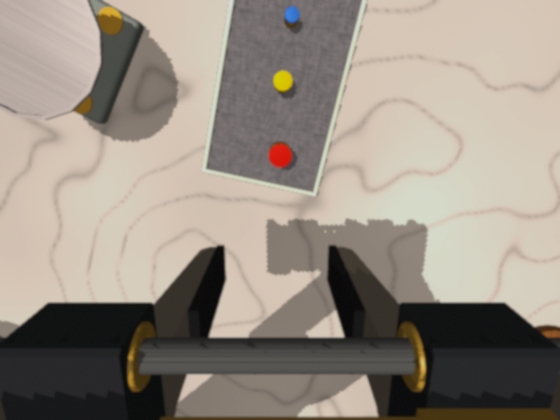

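The wrist view shows red at (281,155), yellow at (283,81) and blue at (292,15), which agrees with the top view. I'll go above red, and narrow the jaws first to clear the tray lip on its right.

```bash

python3 -m pendant '[{"tx":0.2,"ty":0.26,"tz":0.02,"turn":0},{"tx":0.4,"ty":0.26,"tz":0.02,"turn":0},{"tx":0.6,"ty":0.26,"tz":0.02,"turn":0},{"tx":0.8,"ty":0.26,"tz":0.02,"turn":0},{"tx":0.8,"ty":0.26,"tz":0.02,"turn":0},{"tx":0.8,"ty":0.26,"tz":0.02,"turn":0},{"tx":0.8,"ty":0.26,"tz":0.02,"turn":0}]' 0.14
python3 - <<'E'
from h import *
s=manip.get_state();print(s['tcp_pos'],s['width'])
im=snap('wrist','w1')
for d in manip.find_in('weight100','wrist')[:4]: print(d['score'],np.round(d['bbox']),ray('wrist',*d['bbox'][:2],.035))
E
```

```text
time: 2.9
tcp_pos: [0.4515, -0.3253, 0.0962]
orientation: [0.575, 0.413, 0.573, -0.413]
force: [0.4, 0.2, 0.2]
width: 0.0398
[ 0.4515171  -0.32532908  0.09620739] 0.039809714596055826
0.93 [281. 132.  32.  26.] [ 0.51482021 -0.30814372  0.035     ]
0.81 [293.  38.  21.  30.] [ 0.57059513 -0.29689901  0.035     ]
0.67 [278. 228.  30.  46.] [ 0.45146152 -0.32743896  0.035     ]
```

View pics/w1.png

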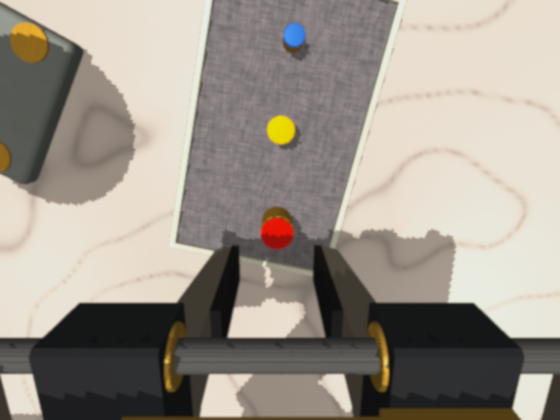

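Red at (278,233) is centred between the fingers. Next I descend, close and lift.

```bash

python3 -m pendant '[{"tx":0.2,"ty":0,"tz":0.01,"turn":0},{"tx":0.4,"ty":0,"tz":0.01,"turn":0},{"tx":0.5,"ty":0,"tz":0.01,"turn":0},{"tx":0.55,"ty":0,"tz":0.01,"turn":0},{"tx":0.55,"ty":0,"tz":0.01,"turn":0},{"tx":0.55,"ty":0,"tz":0.01,"turn":0}]' 0.14
python3 -m pendant '[{"tx":0,"ty":0,"tz":0,"turn":0},{"tx":0,"ty":0,"tz":0,"turn":0},{"tx":0,"ty":0,"tz":0,"turn":0},{"tx":0,"ty":0,"tz":0,"turn":0},{"tx":0,"ty":0,"tz":0,"turn":0},{"tx":0,"ty":0,"tz":0,"turn":0}]' 1
python3 -m pendant '[{"tx":-0.1,"ty":0,"tz":0,"turn":0},{"tx":-0.3,"ty":0,"tz":0,"turn":0},{"tx":-0.6,"ty":0,"tz":0,"turn":0},{"tx":-0.9,"ty":0,"tz":0,"turn":0},{"tx":-1,"ty":0,"tz":0,"turn":0},{"tx":-1,"ty":0,"tz":0,"turn":0},{"tx":-1,"ty":0,"tz":0,"turn":0}]'
```

```text
time: 3.6
tcp_pos: [0.4518, -0.3264, 0.013]
orientation: [0.575, 0.413, 0.574, -0.413]
force: [-0.3, -0.0, 0.6]
width: 0.0397
time: 4.2
tcp_pos: [0.4516, -0.3262, 0.0129]
orientation: [0.574, 0.413, 0.574, -0.413]
force: [-0.6, 0.6, 7.3]
width: 0.023
time: 4.9
tcp_pos: [0.4507, -0.3256, 0.1621]
orientation: [0.574, 0.413, 0.574, -0.413]
force: [-0.5, -0.0, -0.9]
width: 0.0235
```

```bash
python3 - <<'E'
from h import *
s=manip.get_state();print(s['tcp_pos'],s['width'])
snap('top','t1')
d=manip.regions_of('weigh_pan','top')
for e in d[:3]: print(e['score'],np.round(e['bbox'],1),e['pixels'].sum(),ray('top',*e['bbox'][:2],.104))
e=manip.regions_of('load_pan','top')
for e in e[:2]: print(e['score'],np.round(e['bbox'],1),e['pixels'].sum(),ray('top',*e['bbox'][:2],.07))
E
```

```text
[ 0.45073324 -0.32563513  0.16206688] 0.02350714667131169
```

```bash

python3 -m pendant '[{"tx":0,"ty":0.07,"tz":-0.2,"turn":0},{"tx":0,"ty":0.14,"tz":-0.4,"turn":0},{"tx":0,"ty":0.21,"tz":-0.6,"turn":0},{"tx":0,"ty":0.27,"tz":-0.8,"turn":0},{"tx":0,"ty":0.34,"tz":-1,"turn":0},{"tx":0,"ty":0.34,"tz":-1,"turn":0}]'
python3 -m pendant '[{"tx":0,"ty":0.05,"tz":-0.15,"turn":0},{"tx":0,"ty":0.1,"tz":-0.3,"turn":0},{"tx":0,"ty":0.1,"tz":-0.3,"turn":0},{"tx":0,"ty":0.1,"tz":-0.3,"turn":0},{"tx":0,"ty":0.1,"tz":-0.3,"turn":0}]'
python3 - <<'E'
from h import *
s=manip.get_state();print(s['tcp_pos'],s['width'])
im=snap('wrist','w2')
for e in manip.find_in('weigh_pan','wrist')[:3]: print(e)
m=manip.camera_model('wrist');K,R,t=map(np.array,(m['K'],m['R'],m['t']))
def pr(X): p=K@(R@X+t); return p[:2]/p[2]
a=np.linspace(0,6.28,60)
pts=np.array([pr([.471+.057*np.cos(q),-.115+.057*np.sin(q),.106]) for q in a]).astype(int)
im=im.copy();cv2.polylines(im,[pts],True,(0,255,0),1);cv2.imwrite('pics/w2o.png',im[:,:,::-1])
E
```

```text
time: 5.65
tcp_pos: [0.4504, -0.1643, 0.1607]
orientation: [0.573, 0.412, 0.576, -0.412]
force: [-0.7, -0.6, -1.1]
width: 0.0236
time: 6.15
tcp_pos: [0.4517, -0.1209, 0.1617]
orientation: [0.574, 0.413, 0.574, -0.413]
force: [0.6, 0.2, -0.4]
width: 0.0234
[ 0.45165869 -0.12085715  0.16172929] 0.023375429305332308
{'bbox': [279.1, 182.7, 169.9, 155.3], 'score': 0.72}
```

View pics/w2o.png

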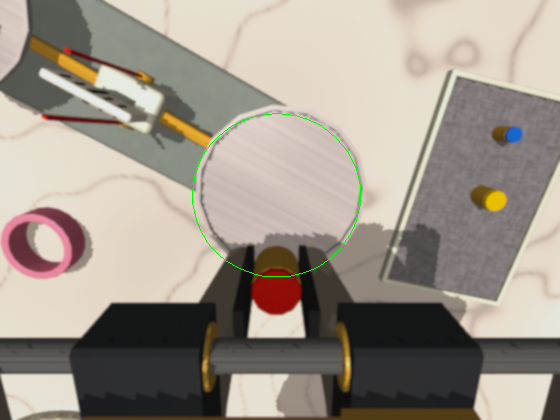

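The green prediction matches the pan (rim from col 195 to 365, top at row 106) to within about 4 mm. I'll shift slightly inward and lower.

```bash

python3 -m pendant '[{"tx":0.12,"ty":0.03,"tz":0.01,"turn":0},{"tx":0.24,"ty":0.03,"tz":0.01,"turn":0},{"tx":0.3,"ty":0.03,"tz":0.01,"turn":0},{"tx":0.33,"ty":0.03,"tz":0.01,"turn":0},{"tx":0.35,"ty":0.03,"tz":0.01,"turn":0},{"tx":0.35,"ty":0.03,"tz":0.01,"turn":0}]'
python3 -m pendant '[{"tx":0.01,"ty":0,"tz":0,"turn":0},{"tx":0.02,"ty":0,"tz":0,"turn":0},{"tx":0.02,"ty":0,"tz":0,"turn":0},{"tx":0.02,"ty":0,"tz":0,"turn":0}]'
python3 - <<'E'
from h import *
s=manip.get_state();print(s['tcp_pos'],s['force'])
snap('side','s1')
a=cv2.imread('pics/s1.png');cv2.imwrite('pics/s1c.png',cv2.resize(a[140:300,200:400],None,fx=3,fy=3))
E
```

```text
time: 6.85
tcp_pos: [0.4565, -0.1202, 0.1096]
orientation: [0.574, 0.413, 0.574, -0.413]
force: [0.9, 0.7, -0.7]
width: 0.0233
time: 7.25
tcp_pos: [0.4567, -0.1201, 0.1068]
orientation: [0.574, 0.413, 0.574, -0.413]
force: [1.5, -0.7, 0.3]
width: 0.0233
[ 0.45665522 -0.12006454  0.10684218] [ 1.48320852 -0.67785019  0.27746499]
```

View pics/s1c.png

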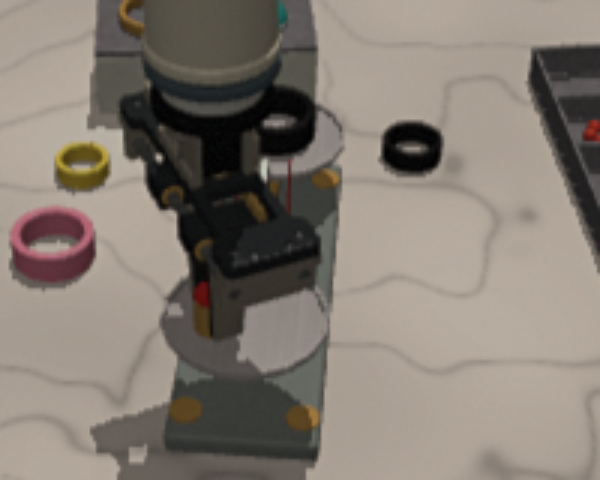

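Red stands just over the left part of the pan. I'll release, lift and go above yellow.

```bash

python3 -m pendant '[{"tx":0,"ty":0,"tz":0,"turn":0},{"tx":0,"ty":0,"tz":0,"turn":0},{"tx":0,"ty":0,"tz":0,"turn":0},{"tx":0,"ty":0,"tz":0,"turn":0},{"tx":0,"ty":0,"tz":0,"turn":0}]' 0.14
python3 -m pendant '[{"tx":-0.1,"ty":0,"tz":0,"turn":0},{"tx":-0.3,"ty":0,"tz":0,"turn":0},{"tx":-0.5,"ty":0,"tz":0,"turn":0},{"tx":-0.5,"ty":-0.01,"tz":0.2,"turn":0},{"tx":-0.5,"ty":-0.02,"tz":0.5,"turn":0},{"tx":-0.5,"ty":-0.03,"tz":0.8,"turn":0},{"tx":-0.5,"ty":-0.03,"tz":1,"turn":0},{"tx":-0.5,"ty":-0.03,"tz":1,"turn":0},{"tx":-0.5,"ty":-0.03,"tz":1,"turn":0}]'
python3 -m pendant '[{"tx":0.2,"ty":0,"tz":0.2,"turn":0},{"tx":0.4,"ty":-0.01,"tz":0.31,"turn":0},{"tx":0.55,"ty":-0.01,"tz":0.31,"turn":0},{"tx":0.55,"ty":-0.01,"tz":0.31,"turn":0},{"tx":0.55,"ty":-0.01,"tz":0.31,"turn":0},{"tx":0.55,"ty":-0.01,"tz":0.31,"turn":0}]'
python3 - <<'E'
from h import *
s=manip.get_state();print(s['tcp_pos'],s['width'])
a=snap('wrist','w3')
for d in manip.find_in('weight50','wrist')[:4]: print(d['score'],np.round(d['bbox']),ray('wrist',*d['bbox'][:2],.032))
b=snap('side','s2')
cv2.imwrite('pics/m.png',np.hstack([cv2.resize(a,(420,315)),cv2.resize(b[150:300,230:380],(315,315))])[:,:,::-1])
E
```

```text
time: 7.8
tcp_pos: [0.4564, -0.12, 0.1066]
orientation: [0.574, 0.413, 0.574, -0.413]
force: [0.7, -0.1, 1.2]
width: 0.0396
time: 8.7
tcp_pos: [0.4994, -0.2637, 0.1811]
orientation: [0.573, 0.413, 0.574, -0.413]
force: [0.2, -0.4, -0.6]
width: 0.0395
time: 9.3
tcp_pos: [0.5139, -0.3078, 0.1006]
orientation: [0.575, 0.413, 0.574, -0.413]
force: [-0.4, -0.2, 0.3]
width: 0.0394
[ 0.51393696 -0.30779065  0.10060209] 0.039359260483816834
0.67 [287. 137.  17.  19.] [ 0.57553343 -0.29562427  0.032     ]
0.63 [276. 218.  28.  31.] [ 0.51780402 -0.30711073  0.032     ]
```

View pics/m.png

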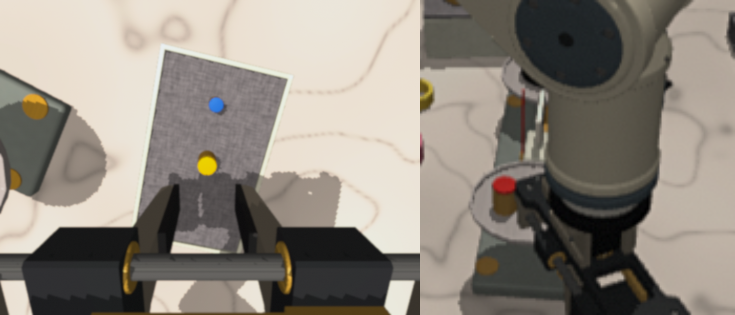

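The red weight stands upright in the pan (side crop), and yellow is centred between the fingers. I'll grasp and lift it.

```bash

python3 -m pendant '[{"tx":0.2,"ty":0.01,"tz":0,"turn":0},{"tx":0.4,"ty":0.01,"tz":0,"turn":0},{"tx":0.53,"ty":0.01,"tz":0,"turn":0},{"tx":0.58,"ty":0.01,"tz":0,"turn":0},{"tx":0.58,"ty":0.01,"tz":0,"turn":0},{"tx":0.58,"ty":0.01,"tz":0,"turn":0}]' 0.14
python3 -m pendant '[{"tx":0,"ty":0,"tz":0,"turn":0},{"tx":0,"ty":0,"tz":0,"turn":0},{"tx":0,"ty":0,"tz":0,"turn":0},{"tx":0,"ty":0,"tz":0,"turn":0},{"tx":0,"ty":0,"tz":0,"turn":0},{"tx":0,"ty":0,"tz":0,"turn":0}]' 1
python3 -m pendant '[{"tx":-0.1,"ty":0,"tz":0,"turn":0},{"tx":-0.3,"ty":0,"tz":0,"turn":0},{"tx":-0.6,"ty":0,"tz":0,"turn":0},{"tx":-0.9,"ty":0,"tz":0,"turn":0},{"tx":-1,"ty":0,"tz":0,"turn":0},{"tx":-1,"ty":0,"tz":0,"turn":0},{"tx":-1,"ty":0,"tz":0,"turn":0}]'
```

```text
time: 10.05
tcp_pos: [0.5154, -0.3081, 0.0132]
orientation: [0.575, 0.413, 0.574, -0.413]
force: [0.2, 0.1, -0.7]
width: 0.0396
time: 10.65
tcp_pos: [0.5151, -0.308, 0.0128]
orientation: [0.574, 0.413, 0.574, -0.413]
force: [-0.1, 0.2, 5.8]
width: 0.0181
time: 11.35
tcp_pos: [0.514, -0.3074, 0.1613]
orientation: [0.574, 0.413, 0.574, -0.413]
force: [0.3, 0.7, -0.5]
width: 0.0182
```

```bash

python3 -m pendant '[{"tx":0,"ty":0.05,"tz":-0.2,"turn":0},{"tx":0,"ty":0.1,"tz":-0.4,"turn":0},{"tx":0,"ty":0.14,"tz":-0.6,"turn":0},{"tx":0,"ty":0.19,"tz":-0.8,"turn":0},{"tx":0,"ty":0.22,"tz":-1,"turn":0},{"tx":0,"ty":0.22,"tz":-1,"turn":0}]'
python3 -m pendant '[{"tx":0,"ty":0.04,"tz":-0.15,"turn":0},{"tx":0,"ty":0.07,"tz":-0.3,"turn":0},{"tx":0,"ty":0.07,"tz":-0.3,"turn":0},{"tx":0,"ty":0.07,"tz":-0.3,"turn":0},{"tx":0,"ty":0.07,"tz":-0.3,"turn":0}]'
python3 - <<'E'
from h import *
s=manip.get_state();print(s['tcp_pos'],s['width'])
snap('wrist','w4')
E
```

```text
time: 11.95
tcp_pos: [0.4957, -0.1518, 0.1596]
orientation: [0.572, 0.412, 0.576, -0.413]
force: [-1.0, -1.0, -1.7]
width: 0.0183
time: 12.45
tcp_pos: [0.4937, -0.1099, 0.1614]
orientation: [0.574, 0.413, 0.574, -0.413]
force: [0.2, 0.7, -0.6]
width: 0.0178
[ 0.49374969 -0.10985345  0.16141039] 0.017777649337879026
```

View pics/w4.png

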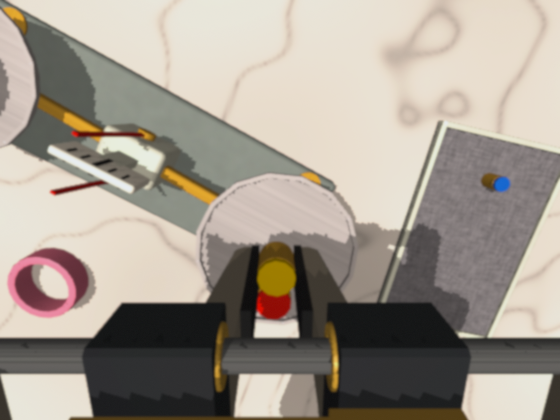

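The yellow weight is over the far half of the pan, with red at (273,303) and clear of the fingers. I'll lower it slowly, with the pan yielding, then release and rise.

```bash

python3 -m pendant '[{"tx":0.12,"ty":0,"tz":0,"turn":0},{"tx":0.24,"ty":0,"tz":0,"turn":0},{"tx":0.31,"ty":0,"tz":0,"turn":0},{"tx":0.34,"ty":0,"tz":0,"turn":0},{"tx":0.36,"ty":0,"tz":0,"turn":0},{"tx":0.38,"ty":0,"tz":0,"turn":0},{"tx":0.4,"ty":0,"tz":0,"turn":0},{"tx":0.42,"ty":0,"tz":0,"turn":0},{"tx":0.44,"ty":0,"tz":0,"turn":0},{"tx":0.44,"ty":0,"tz":0,"turn":0},{"tx":0.44,"ty":0,"tz":0,"turn":0},{"tx":0.44,"ty":0,"tz":0,"turn":0}]'
python3 -m pendant '[{"tx":0,"ty":0,"tz":0,"turn":0},{"tx":0,"ty":0,"tz":0,"turn":0},{"tx":0,"ty":0,"tz":0,"turn":0},{"tx":0,"ty":0,"tz":0,"turn":0},{"tx":0,"ty":0,"tz":0,"turn":0},{"tx":0,"ty":0,"tz":0,"turn":0}]' 0.2
python3 -m pendant '[{"tx":-0.05,"ty":0,"tz":0,"turn":0},{"tx":-0.15,"ty":0,"tz":0,"turn":0},{"tx":-0.3,"ty":0,"tz":0,"turn":0},{"tx":-0.5,"ty":0,"tz":0,"turn":0},{"tx":-0.6,"ty":0,"tz":0.3,"turn":0},{"tx":-0.6,"ty":0,"tz":0.6,"turn":0},{"tx":-0.6,"ty":0,"tz":0.9,"turn":0},{"tx":-0.6,"ty":-0.3,"tz":1,"turn":0},{"tx":-0.6,"ty":-0.6,"tz":1,"turn":0},{"tx":-0.6,"ty":-0.9,"tz":1,"turn":0},{"tx":-0.6,"ty":-0.9,"tz":1,"turn":0},{"tx":-0.6,"ty":-0.9,"tz":1,"turn":0},{"tx":-0.6,"ty":-0.9,"tz":1,"turn":0}]'
python3 - <<'E'
from h import *
a=snap('side','s3');b=snap('top','t3');w=snap('wrist','w5')
cv2.imwrite('pics/m2.png',np.hstack([cv2.resize(a[150:310,220:380],(400,400),interpolation=2),cv2.resize(b[150:310,200:360],(400,400),interpolation=2)])[:,:,::-1])
E
```

```text
time: 13.7
tcp_pos: [0.4939, -0.109, 0.0962]
orientation: [0.574, 0.413, 0.574, -0.413]
force: [-1.2, 0.0, 0.3]
width: 0.0177
time: 14.3
tcp_pos: [0.4939, -0.109, 0.0961]
orientation: [0.574, 0.413, 0.574, -0.413]
force: [-1.1, -0.9, 0.3]
width: 0.0367
time: 15.6
tcp_pos: [0.4147, -0.2943, 0.1867]
orientation: [0.575, 0.413, 0.574, -0.413]
force: [1.6, -0.6, -0.2]
width: 0.0369
```

View pics/m2.png

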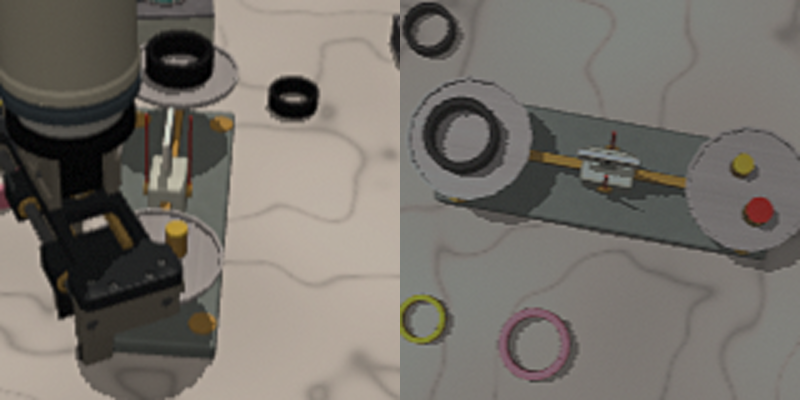

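Both weights stand upright in the right pan (right crop, yellow (743,165), red (759,210)). The needles are upright beside the plate, and the load pan has risen. I'll let it settle for a second, check that nothing moves, then hand in.

```bash

python3 -m pendant '[{"tx":0,"ty":0,"tz":0,"turn":0},{"tx":0,"ty":0,"tz":0,"turn":0},{"tx":0,"ty":0,"tz":0,"turn":0},{"tx":0,"ty":0,"tz":0,"turn":0},{"tx":0,"ty":0,"tz":0,"turn":0},{"tx":0,"ty":0,"tz":0,"turn":0},{"tx":0,"ty":0,"tz":0,"turn":0},{"tx":0,"ty":0,"tz":0,"turn":0}]'
python3 - <<'E'
from h import *
b0=cv2.imread('pics/t3.png')[:,:,::-1].astype(int);b=snap('top','t4').astype(int);s=snap('side','s4')
print('moved px',(abs(b-b0).max(2)[150:265,190:460]>40).sum())
hs=manip.find_in('load_pan','side')[:1],manip.find_in('weigh_pan','side')[:1];print(hs)
m=manip.camera_model('side');K,R,t=map(np.array,(m['K'],m['R'],m['t']))
for z in (.068,.085,.102):
  p=K@(R@np.array([.5235,.141,z])+t);print(z,p[:2]/p[2])
cv2.imwrite('pics/s4c.png',cv2.resize(s[140:260,240:340],(600,720)[:2],interpolation=2)[:600,:,::-1])
E
```

```text
time: 16.55
tcp_pos: [0.4136, -0.2943, 0.1861]
orientation: [0.574, 0.413, 0.574, -0.413]
force: [-0.6, 0.1, 0.1]
width: 0.0371
moved px 22
([{'bbox': [294.6, 182.5, 40.5, 24.2], 'score': 0.98}], [{'bbox': [289.5, 251.4, 34.3, 37.9], 'score': 0.87}])
0.068 [292.37921902 184.64515275]
0.085 [292.45666678 179.04751478]
0.102 [292.53547165 173.35179068]
```

View pics/s4c.png

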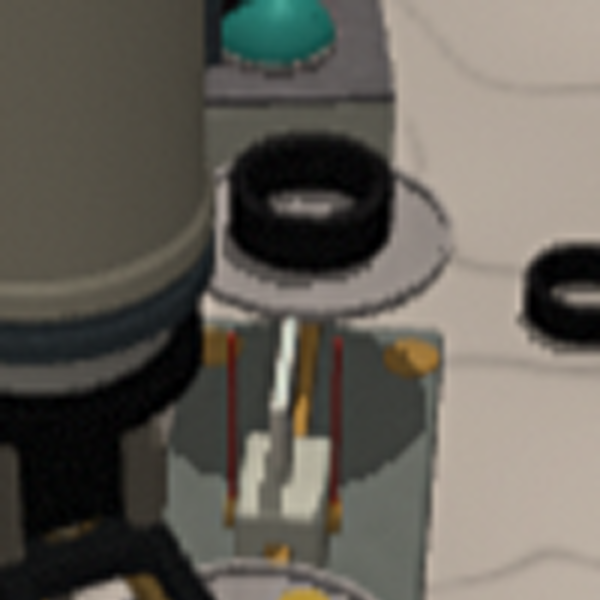

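The needles stand upright at the plate and nothing moves. One last numeric check of pan height, then I'll hand in.

```bash
python3 - <<'E'
from h import *
m=manip.camera_model('side');K,R,t=map(np.array,(m['K'],m['R'],m['t']))
a=np.linspace(0,6.28,120)
for z in (.068,.0805,.085,.0895,.102):
  P=np.array([[.5215+.057*np.cos(q),.142+.057*np.sin(q),z+.002] for q in a]);p=(R@P.T).T+t;p=(K@p.T).T
  v=p[:,:2]/p[:,2:];print(z,'bottom row',v[:,1].max().round(1),'right col',v[:,0].max().round(1))
for n in ('s0','s4'):
  g=cv2.cvtColor(cv2.imread(f'pics/{n}.png'),cv2.COLOR_BGR2GRAY);print(n,g[182:206,285].tolist())
E
```

```text
0.068 bottom row 197.7 right col 314.5
0.0805 bottom row 193.6 right col 314.7
0.085 bottom row 192.0 right col 314.8
0.0895 bottom row 190.5 right col 314.8
0.102 bottom row 186.3 right col 315.0
s0 [21, 9, 6, 7, 9, 3, 4, 0, 17, 63, 73, 81, 115, 128, 128, 110, 77, 57, 59, 55, 55, 63, 78, 111]
s4 [8, 4, 31, 72, 84, 126, 142, 144, 143, 107, 73, 60, 53, 51, 53, 54, 56, 57, 64, 63, 62, 69, 85, 120]
```

The pan's front edge moved from row 197.5 (predicted 197.7 at the stop) to about 191.5 (predicted 192.0 when level). The beam is level.

```bash
python3 -c "
from plant import manip
print(manip.close_job(), manip.get_state()['time'])"
```

```text
the job is handed in; nothing more can be done
the job is handed in; nothing more can be done
```

The piece in the left pan was the large black cuff (150 g). I set the 100 g (red) and then the 50 g (yellow) weight in the right pan, left the 20 g (blue) weight in the tray, and handed the job in shortly after 16.6 s.

- **Level:** the left pan's edge lies at pixel row 191.5, where 192.0 is predicted for a level beam. That is about 1.5 mm of pan height, or about 0.01 rad, against the 0.035 rad allowed.
- **Stillness and position:** the needles stand upright, and two pictures about a second apart show no motion. Both weights stand upright in the pan. The cuff is still in its pan, the arm is well clear, and I moved nothing but the two weights.
- **Problems:** one move call was refused at the start because the rows lacked some keys. One network search of the top picture for the pans found nothing, so I used the earlier estimate, corrected by about 4 mm from the wrist camera.
- **Not checked at the end:** I did not look at the 20 g weight again after placing the 50 g; it was last seen in the tray just before.

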